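# Check a sampling frame for squareness by its diagonals

## Robot

A 6-joint arm with a two-finger parallel gripper is mounted at the origin on a cart in front of the work surface, level with it; the furniture and walls round the work are solid. World frame = base frame: x ahead of the robot, y to its left, z up, the work surface at z = 0. Lengths are in mm, angles in rad, forces in N, time in s.
With the tool pointing down it reaches from about 275 to 1000 mm from the base axis. Payload 8.4 kg.
Tool frame: the origin (TCP) lies midway between the tips of the shut fingers; the grasp point (between the pads) lies 19 mm behind it; z points along the fingers, y is the line along which they close (so a half turn about z gives the same grasp; the last joint's range is limited). The gripper opens to 85 mm and grips with 20 to 120 N. Pads are 22 mm wide; open, the fingers measure 114 mm over their backs; the gripper's body (76 mm by 85 mm) begins 54 mm behind the grasp point. The pads swing forward as they close: fully open they stand 13 mm farther back than shut.
Start: joints at [1.206, 0.353, 1.633, -0, 1.155, -0.002], TCP at [221.807, 584.32, 231.281] pointing down, gripper open.
Joint ranges: [-2.63, 2.63], [-0.92, 2.1], [0.06, 2.66], [-1.3, 4.44], [0, 2.69], [-3.02, 3.02]. Speed limits (rad/s): [2.22, 2.22, 2.79, 3.14, 3.14, 3.14].

## Interface

Orientations are given as [roll, pitch, yaw] about the fixed x, y, z axes, in that order (R = Rz(yaw) Ry(pitch) Rx(roll)).
In Python, from rig import telemetry, optics, r gives the robot as it stands.
- The arm moves only by the tool play_rows, never from a script. Its arguments are lists of equal length, an entry for each row: "dp": the shift along the tool's x, y, z in units of 40 mm (1.0 is 40 mm), a list of three; "rot": the turn, a rotation vector about the tool's x, y, z in units of 6 degrees (1.0 is 6 degrees), a list of three. In form: {"dp": [[tx, ty, tz], ...], "rot": [[ax, ay, az], ...]}. A call has 1 to 5 rows; each row is the pose to reach, as a shift and turn from the pose commanded when the call began, along the tool's axes at that moment; what a row does not reach only later rows make up. A row lasts 1/12 s, in which the tool goes at most 41.7 mm and 7.16 degrees, less where a joint would pass 70% of its speed; a pose out of reach is approached as far as the arm can. A call with a gripper value outside its range is refused whole. "fingers" is the opening, from 0 (shut) to 1 (fully open), set as the call begins (left out, the last holds). The fingers move at their own pace and stop on an object; "grip_force" is the grip in N (left out, the last holds). Time passes only in rows, so rows that repeat a pose let the fingers close. It gives the time, the measured TCP pose, the force, the opening and the grip force at its end, in the units of the state.
- telemetry.sense(): the state, without advancing time (a new reading comes with each control period).
- optics.grab_frame(name): name is "scene" or "top" or "wrist"; returns a dict with "color" (420x560x3 uint8, red, green, blue), "mtx" (3x3 intrinsics, pixels), "R" (3x3) and "t" (3): a world point X has camera coordinates R X + t; the wrist camera has in their place "mount" (4x4, takes a point from camera to tool coordinates, whose origin is the TCP and whose axes are the flange's). Camera axes: x right, y down, z forward; pixel columns grow to the right and rows downward; lengths in mm; the calibration is good to about 2 mm. A picture is of the moment at which its call begins: read the wrist's pose just before it. There is no depth.
- r.sign_off(): hands the job in; it is judged then, once.
The state is a dict: "clock": time; "qpos": joint angles; "qvel": joint speeds; "joint_efforts": joint torques, N m; "eef_pos": TCP position; "tcp_rot": TCP orientation; "contact_force": force on the tool from outside, world axes, zero at the start; "wrist_torque": the same for the moment, N m; "opening": opening from 0.0 (shut) to 1.0 (fully open); "grasp_force": force on a finger pad.
Only numpy, scipy, OpenCV 4.12 (cv2) and the standard library are available. Lean on these libraries where they do the work, as an engineer would, in place of code of your own. Each camera call takes 0.05 s, during which the arm holds its last target. There are 200 camera calls.

## Task

Check whether the four-sided aluminium sampling frame is square: lay the slide rule flat on top of it along each of its two diagonals in turn, right over both opposite corners, resting on the frame. Compare the two diagonals, and leave the rule lying along the longer one.

Things in the scene. Friction and masses are not known exactly. Their poses are not given: they have to be found in the camera images.
- slide_rule: rigid slide rule 260 mm long, 0.09 kg: pale wooden stock 200 x 26 x 12 mm with black ticks and brass ends; at its +x end a narrower steel tongue (14 mm wide, 8 mm thick) is drawn out 60 mm and locked. Starts flat on the bench. Origin: middle of the full length, on the underside, also near its balance point (grip there, across the 26 mm); x along it, z up. A thumbscrew stands 4 mm proud at x = +56 mm
- frame: four-sided sampling frame of plain aluminium bars on edge, open inside: four equal sides of 150 mm between corner points, bars 10 mm thick, flat top 25 mm above the bench; stands firm and does not move. It is racked out of square: one diagonal is some 40 mm longer than the other; the rule outreaches both. Origin: where the diagonals cross, at bench height; x points to corner 1, y to corner 2
- corner_1 (a point): top centre of a corner of the four-sided aluminium frame, at the middle of the bar's thickness; corners are numbered in order round it, so 1 is opposite 3, and 2 opposite 4
- corner_2 (a point): top centre of a corner of the four-sided aluminium frame, at the middle of the bar's thickness; corners are numbered in order round it, so 1 is opposite 3, and 2 opposite 4
- corner_3 (a point): top centre of a corner of the four-sided aluminium frame, at the middle of the bar's thickness; corners are numbered in order round it, so 1 is opposite 3, and 2 opposite 4
- corner_4 (a point): top centre of a corner of the four-sided aluminium frame, at the middle of the bar's thickness; corners are numbered in order round it, so 1 is opposite 3, and 2 opposite 4
Things that resemble listed ones, but are neither listed nor needed, are in the scene too. There is more than one size of the frame; the one meant has the size given above.

How it is judged (in metres and radians):
On the way:
1. the rule has been laid flat on the frame along the shorter diagonal, over both its corners (y of corner_2 in the frame of slide_rule between -0.015 and 0.015 m and x of corner_2 in the frame of slide_rule between -0.13 and 0.13 m and z of each of corner_2, corner_4 in the frame of slide_rule above -0.008 m and y of corner_4 in the frame of slide_rule between -0.015 and 0.015 m and x of corner_4 in the frame of slide_rule between -0.13 and 0.13 m and angle between slide_rule's own z axis and vertical below 0.12 rad and contact force between slide_rule and frame above 0.05 N), for 0.2 s.
At the end, for the whole second after the job is handed in: laid on the shorter diagonal before, the rule now lies released and still on the frame along the longer one: centre line within 15 mm of both corners, reaching over both, underside at most 8 mm above the frame's top there, tilted less than 7 degrees (y of corner_1 in the frame of slide_rule between -0.015 and 0.015 m and x of corner_1 in the frame of slide_rule between -0.13 and 0.13 m and z of each of corner_1, corner_3 in the frame of slide_rule above -0.008 m and y of corner_3 in the frame of slide_rule between -0.015 and 0.015 m and x of corner_3 in the frame of slide_rule between -0.13 and 0.13 m and angle between slide_rule's own z axis and vertical below 0.12 rad and contact force between slide_rule and frame above 0.05 N and linear speed of slide_rule below 0.02 m/s); the robot touches nothing.
It also fails if it takes over 58 s, if anything falls off the work surface, if the arm or the gripper's body presses on something with over 40 N, if the wrist force passes 120 N, or if a joint passes its speed limit or range.

## Working session

There is one attempt and no reset: what is moved stays moved. The work goes in short steps, Python scripts to look and compute and a tool call to move; the robot and the scene stay as the last step left them, time stands still between calls to the robot, and variables do not carry over. Pictures are saved under pics/ and viewed, at most 10 in all, crops included, and the job is handed in when it is done.

Besides the shell and the picture viewer there is one more tool, called after "Call:" as name(argument=value, ...), one argument or row to a line, values as JSON. play_rows: Moves the arm, as the interface text tells. Its arguments: {"type":"object","properties":{"dp":{"type":"array"},"rot":{"type":"array"},"fingers":{"type":"number"},"grip_force":{"type":"number"}},"required":["dp","rot"]}

```bash
mkdir -p pics
python3 - <<'E'
from rig import telemetry, optics, r
import cv2,numpy as np
s=telemetry.sense();print({k:np.round(v,3).tolist() for k,v in s.items()})
for n in("scene","top"):
    f=optics.grab_frame(n);cv2.imwrite(f"pics/{n}0.png",f["color"][:,:,::-1]);np.savez(f"pics/{n}0.npz",**f)
    print(n,np.round(f["mtx"],1).tolist(),np.round(f["R"],4).tolist(),np.round(f["t"],1).tolist())
E
```

```text
{'clock': 0.0, 'qpos': [1.206, 0.354, 1.634, 0.0, 1.155, -0.002], 'qvel': [-0.001, 0.001, -0.002, -0.001, -0.0, -0.0], 'joint_efforts': [0.004, -60.526, -34.206, 0.0, 0.01, 0.0], 'eef_pos': [221.647, 583.851, 230.549], 'tcp_rot': [-3.14, -0.0, 2.779], 'contact_force': [0.165, 1.186, -0.508], 'wrist_torque': [0.002, -0.039, 0.011], 'grasp_force': 0.0, 'opening': 1.004}
scene [[411.1, 0.0, 277.9], [0.0, 411.1, 218.4], [0.0, 0.0, 1.0]] [[0.6843, -0.7292, -0.0022], [-0.5417, -0.5063, -0.671], [0.4881, 0.4604, -0.7414]] [-458.6, 326.3, 827.5]
top [[412.5, 0.0, 277.3], [0.0, 412.5, 209.7], [0.0, 0.0, 1.0]] [[-0.0022, -1.0, 0.0045], [-0.9782, 0.0012, -0.2076], [0.2076, -0.0049, -0.9782]] [-59.5, 613.6, 1147.2]
```

View pics/top0.png

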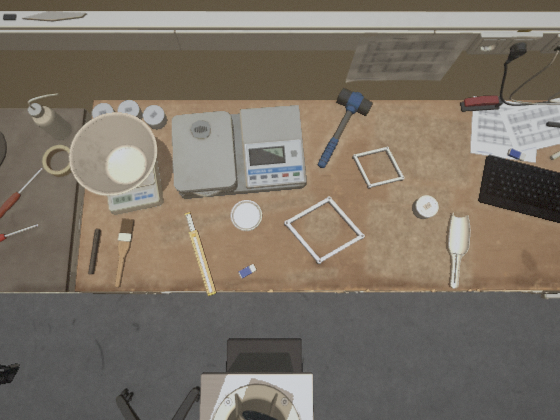

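View pics/scene0.png

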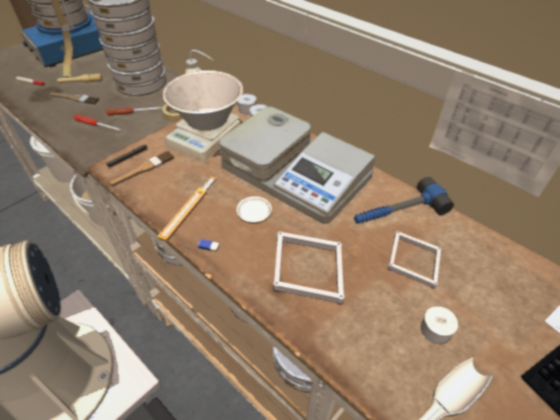

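The top view shows:
- **Rule:** yellow/white, from tongue end (188,213) to stock end (213,293).
- **Large frame:** around (325,230).
- **Small decoy frame:** around (379,167).
- **Possible confusions with the rule:** brush (124,250) and black marker (95,252).

The rule and the large frame fit the description. I'll check both in a crop.

```bash
python3 - <<'E'
import cv2
i=cv2.imread("pics/top0.png")
c=cv2.resize(i[190:300,175:375],None,fx=4,fy=4,interpolation=cv2.INTER_CUBIC);cv2.imwrite("pics/c1.png",c)
E
cat > h.py <<'E'
import numpy as np
def ray(f,u,v,z):
    K,R,t=f["mtx"],f["R"],f["t"]
    d=R.T@np.linalg.solve(K,[u,v,1]); o=-R.T@t
    return o+d*(z-o[2])/d[2]
E
```

```text
(no output)
```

View pics/c1.png

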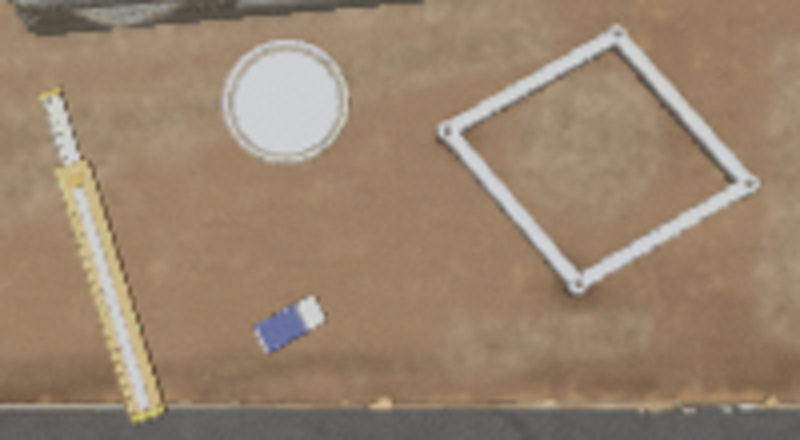

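The crop shows four frame corners at (617,33), (447,130), (578,284) and (751,184). The rule runs from its tongue tip at (50,94) to its stock end at (147,413). All are crop pixels.

Run:
```python
import numpy as np
from h import ray
f=np.load("pics/top0.npz")
q=lambda p,z:ray(f,p[0]/4+175-.375,p[1]/4+190-.375,z)
C=[q(p,25) for p in [(617,33),(447,130),(578,284),(751,184)]]
print(np.round(C,1).tolist(),[round(np.linalg.norm(C[i]-C[i-1]),1) for i in range(4)])
for a,b in((0,2),(1,3)):
    d=C[b]-C[a];print("diag",a,b,np.linalg.norm(d).round(1),"mid",np.round((C[a]+C[b])/2,1),"ang",np.arctan2(d[1],d[0]).round(3))
A,B=q((50,94),8),q((147,413),12);d=A-B
print("rule",A.round(1),B.round(1),np.linalg.norm(d).round(1),"mid",((A+B)/2).round(1),"ang",np.arctan2(d[1],d[0]).round(3))
```

```text
[[658.7, -218.5, 25.0], [583.6, -88.1, 25.0], [467.7, -184.2, 25.0], [542.2, -315.7, 25.0]] [np.float64(151.8), np.float64(150.5), np.float64(150.6), np.float64(151.1)]
diag 0 2 194.0 mid [ 563.2 -201.3   25. ] ang 2.964
diag 1 3 231.4 mid [ 562.9 -201.9   25. ] ang -1.751
rule [615.2 216.    8. ] [375.  133.5  12. ] 254.0 mid [495.1 174.7  10. ] ang 0.331
```

```bash
cat >> h.py <<'E'
from scipy.spatial.transform import Rotation as Ro
def go(x,y,z,yaw):
    from rig import telemetry
    s=telemetry.sense();R=Ro.from_euler("xyz",s["tcp_rot"]);T=Ro.from_euler("xyz",[np.pi,0,yaw])
    dp=R.inv().apply(np.array([x,y,z])-s["eef_pos"])/40; rv=np.degrees((R.inv()*T).as_rotvec())/6
    print("t",round(s["clock"],2),"pos",np.round(s["eef_pos"],1),"rot",np.round(s["tcp_rot"],3),"F",np.round(s["contact_force"],1),"open",round(s["opening"],3))
    print("dp",np.round(dp,3).tolist(),"rot",np.round(rv,3).tolist())
E
python3 -c "
from h import go
go(495,175,160,3.473)"
```

```text
t 0.1 pos [221.7 583.9 230.6] rot [-3.14   0.     2.779] F [ 0.6  0.5 -0.1] open 0.995
dp [-10.016, -7.131, 1.775] rot [-0.011, -0.004, -6.629]
```

Call:
play_rows(
  dp=[
    [-0.8, -0.55, 0.1],
    [-1.6, -1.1, 0.2],
    [-2.4, -1.7, 0.4],
    [-3.2, -2.3, 0.6],
    [-4.0, -2.8, 0.7],
  ],
  rot=[
    [0, 0, -0.6],
    [0, 0, -1.2],
    [0, 0, -1.8],
    [0, 0, -2.4],
    [0, 0, -3.0],
  ],
  fingers=1,
)

```text
clock: 0.52
eef_pos: [331.5, 420.3, 202.1]
tcp_rot: [-3.14, -0.001, 3.097]
contact_force: [0.7, 0.7, 0.3]
opening: 0.997
grasp_force: 0.0
```

```bash
python3 -c "
from h import go
go(495,175,160,3.473)"
```

```text
t 0.52 pos [331.5 420.3 202.1] rot [-3.140e+00 -1.000e-03  3.097e+00] F [0.7 0.7 0.3] open 0.997
dp [-4.36, -5.941, 1.058] rot [-0.014, -0.013, -3.594]
```

Call:
play_rows(
  dp=[
    [-0.5, -0.7, 0.15],
    [-1.0, -1.4, 0.3],
    [-1.6, -2.2, 0.45],
    [-2.2, -3.0, 0.6],
    [-2.8, -3.8, 0.7],
  ],
  rot=[
    [0, 0, -0.5],
    [0, 0, -1.0],
    [0, 0, -1.6],
    [0, 0, -2.1],
    [0, 0, -2.6],
  ],
)

```text
clock: 0.93
eef_pos: [436.5, 263.7, 174.7]
tcp_rot: [-3.141, -0.001, -2.915]
contact_force: [0.4, 0.4, 0.9]
opening: 1.0
grasp_force: 0.0
```

```bash
python3 -c "
from h import go
go(495,175,160,3.473)"
```

```text
t 0.93 pos [436.5 263.7 174.7] rot [-3.141e+00 -1.000e-03 -2.915e+00] F [0.4 0.4 0.9] open 1.0
dp [-0.928, -2.49, 0.367] rot [-0.002, -0.006, -1.0]
```

Call:
play_rows(
  dp=[
    [-0.3, -0.8, 0.1],
    [-0.6, -1.6, 0.2],
    [-0.93, -2.49, 0.37],
    [-0.93, -2.49, 0.37],
    [-0.93, -2.49, 0.37],
  ],
  rot=[
    [0, 0, -0.4],
    [0, 0, -0.8],
    [0, 0, -1.0],
    [0, 0, -1.0],
    [0, 0, -1.0],
  ],
)

```text
clock: 1.35
eef_pos: [494.9, 174.9, 159.8]
tcp_rot: [-3.142, -0.001, -2.817]
contact_force: [-1.1, 0.5, 0.2]
opening: 0.999
grasp_force: 0.0
```

```bash
cat >> h.py <<'E'
def wrist(name):
    from rig import telemetry,optics
    import cv2
    s=telemetry.sense();f=optics.grab_frame("wrist");M=np.array(f["mount"])
    T=np.eye(4);T[:3,:3]=Ro.from_euler("xyz",s["tcp_rot"]).as_matrix();T[:3,3]=s["eef_pos"]
    W=np.linalg.inv(T@M);g=dict(mtx=f["mtx"],R=W[:3,:3],t=W[:3,3])
    cv2.imwrite(f"pics/{name}.png",f["color"][:,:,::-1]);np.savez(f"pics/{name}.npz",**g);return g
E
python3 -c "
from h import *
go(495,175,160,3.473);wrist('w1')"
```

```text
t 1.35 pos [494.9 174.9 159.8] rot [-3.142e+00 -1.000e-03 -2.817e+00] F [-1.1  0.5  0.2] open 0.999
dp [-0.004, 0.0, -0.004] rot [-0.0, -0.012, -0.064]
```

View pics/w1.png

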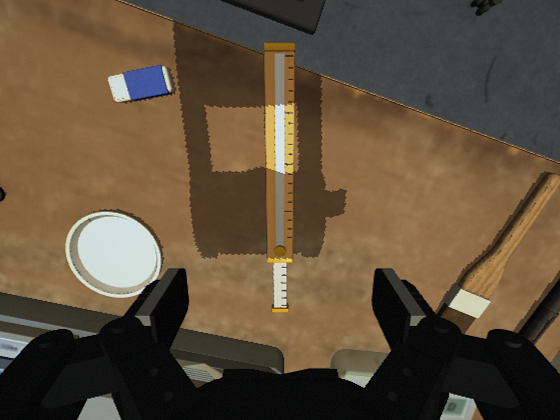

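The wrist view shows the rule vertical in the picture: stock end at (280.5,44), shoulder at (280,260), tongue tip at (280,311). It lies between the fingers, well aligned with the tool.

```bash
python3 -c "
from h import *
g=np.load('pics/w1.npz')
B=ray(g,280.5,44,12);S=ray(g,280,260,12);A=ray(g,280,311,8)
d=A-B;print(B,S,A,np.linalg.norm(d),np.linalg.norm(S-B),'mid',(A+B)/2,np.arctan2(d[1],d[0]))
u=d/np.linalg.norm(d);m=B+130*u
print(m);go(m[0],m[1],2,np.arctan2(d[1],d[0])+np.pi)"
```

```text
[372.5113203  134.04268903  12.        ] [558.02137517 196.13356637  12.        ] [617.31445907 216.11568442   8.        ] 258.2257797431275 195.62529873499997 mid [494.91288968 175.07918672  10.        ] 0.3234846346053134
[495.75388761 175.3611407    9.98625838]
t 1.4 pos [494.4 176.  160.1] rot [ 3.141e+00 -1.000e-03 -2.816e+00] F [ 0.3 -0.1  0.6] open 0.998
dp [-0.031, -0.028, 3.953] rot [0.002, -0.01, 0.024]
```

Call:
play_rows(
  dp=[
    [0, 0, 0.9],
    [0, 0, 1.8],
    [0, 0, 2.5],
    [0, 0, 3.0],
    [0, 0, 3.4],
  ],
  rot=[
    [0, 0, 0],
    [0, 0, 0],
    [0, 0, 0],
    [0, 0, 0],
    [0, 0, 0],
  ],
)

```text
clock: 1.82
eef_pos: [492.8, 177.8, 22.7]
tcp_rot: [3.141, -0.002, -2.812]
contact_force: [0.2, 0.3, -0.3]
opening: 1.0
grasp_force: 0.0
```

```bash
python3 -c "
from h import *
go(495.5,175.2,2,3.4665)"
```

```text
t 1.82 pos [492.8 177.8  22.7] rot [ 3.141e+00 -2.000e-03 -2.812e+00] F [ 0.2  0.3 -0.3] open 1.0
dp [-0.045, -0.083, 0.517] rot [0.002, -0.021, 0.047]
```

Call:
play_rows(
  dp=[
    [-0.04, -0.08, 0.2],
    [-0.04, -0.08, 0.4],
    [-0.04, -0.08, 0.51],
    [-0.04, -0.08, 0.51],
  ],
  rot=[
    [0, 0, 0],
    [0, 0, 0],
    [0, 0, 0],
    [0, 0, 0],
  ],
)

```text
clock: 2.15
eef_pos: [496.9, 174.5, 3.9]
tcp_rot: [3.142, -0.0, -2.813]
contact_force: [0.1, -0.1, -0.6]
opening: 1.005
grasp_force: 0.0
```

Call:
play_rows(
  dp=[
    [0, 0, 0],
    [0, 0, 0],
    [0, 0, 0],
    [0, 0, 0],
    [0, 0, 0],
  ],
  rot=[
    [0, 0, 0],
    [0, 0, 0],
    [0, 0, 0],
    [0, 0, 0],
    [0, 0, 0],
  ],
  fingers=0,
  grip_force=40,
)

```text
clock: 2.57
eef_pos: [497.3, 174.2, 4.5]
tcp_rot: [-3.142, 0.001, -2.813]
contact_force: [0.7, -3.6, 9.5]
opening: 0.298
grasp_force: 7.2
```

Call:
play_rows(
  dp=[
    [0, 0, 0],
    [0, 0, 0],
    [0, 0, 0],
    [0, 0, 0],
    [0, 0, 0],
  ],
  rot=[
    [0, 0, 0],
    [0, 0, 0],
    [0, 0, 0],
    [0, 0, 0],
    [0, 0, 0],
  ],
)

```text
clock: 2.98
eef_pos: [497.4, 174.2, 4.7]
tcp_rot: [-3.142, 0.001, -2.813]
contact_force: [-1.4, 0.1, 6.0]
opening: 0.291
grasp_force: 39.3
```

Call:
play_rows(
  dp=[
    [0, 0, -0.3],
    [0, 0, -0.8],
    [0, 0, -1.5],
    [0, 0, -2.2],
    [0, 0, -2.5],
  ],
  rot=[
    [0, 0, 0],
    [0, 0, 0],
    [0, 0, 0],
    [0, 0, 0],
    [0, 0, 0],
  ],
)

```text
clock: 3.4
eef_pos: [498.4, 174.6, 107.9]
tcp_rot: [3.142, 0.004, -2.813]
contact_force: [1.1, 0.3, -0.8]
opening: 0.289
grasp_force: 39.9
```

```bash
python3 -c "
from h import *
go(563,-201.6,105,2.964);wrist('w2')"
```

```text
t 3.4 pos [498.4 174.6 107.9] rot [ 3.142  0.004 -2.813] F [ 1.1  0.3 -0.8] open 0.289
dp [1.503, -9.424, 0.068] rot [0.01, 0.036, 4.83]
```

View pics/w2.png

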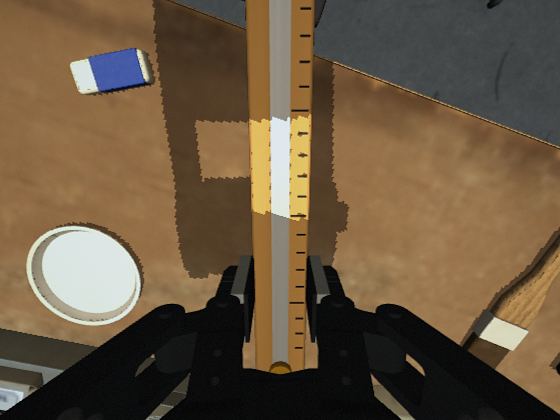

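The wrist view shows the rule held at mid-length and centred between the pads, with edges at x≈255 and 305 on row 365 and at 247 and 315 on row 0. I'll check its tilt with the calibration, then travel.

```bash
python3 -c "
from h import *
g=np.load('pics/w2.npz')
for v,a,b in((2,247,315),(365,255,305)):
    P,Q=ray(g,a,v,116),ray(g,b,v,116);print(P.round(1),Q.round(1),np.linalg.norm(P-Q))
"
```

```text
[393.4 126.  116. ] [385.3 149.6 116. ] 24.86419804600436
[550.1 178.4 116. ] [541.6 203.2 116. ] 26.213932189131103
```

Call:
play_rows(
  dp=[
    [0.1, -0.7, 0],
    [0.2, -1.6, 0],
    [0.4, -2.5, 0],
    [0.55, -3.4, 0],
    [0.7, -4.3, 0],
  ],
  rot=[
    [0, 0, 0.4],
    [0, 0, 0.8],
    [0, 0, 1.2],
    [0, 0, 1.7],
    [0, 0, 2.2],
  ],
)

```text
clock: 3.87
eef_pos: [525.5, 0.8, 104.0]
tcp_rot: [3.142, -0.001, -3.046]
contact_force: [0.3, 0.4, -1.4]
opening: 0.285
grasp_force: 39.9
```

```bash
python3 -c "
from h import *
go(563,-201.6,105,2.964)"
```

```text
t 3.87 pos [525.5   0.8 104. ] rot [ 3.142e+00 -1.000e-03 -3.046e+00] F [ 0.3  0.4 -1.4] open 0.285
dp [-0.449, -5.126, -0.026] rot [-0.0, -0.005, 2.612]
```

Call:
play_rows(
  dp=[
    [-0.08, -0.9, 0],
    [-0.17, -1.9, 0],
    [-0.26, -2.9, 0],
    [-0.35, -3.9, 0],
    [-0.42, -4.7, 0],
  ],
  rot=[
    [0, 0, 0.5],
    [0, 0, 1.0],
    [0, 0, 1.5],
    [0, 0, 2.0],
    [0, 0, 2.4],
  ],
)

```text
clock: 4.28
eef_pos: [560.9, -185.9, 104.0]
tcp_rot: [-3.141, -0.0, 2.985]
contact_force: [0.5, -0.0, -0.2]
opening: 0.287
grasp_force: 39.9
```

```bash
python3 -c "
from h import *
go(563,-201.6,70,2.964)"
```

```text
t 4.28 pos [ 560.9 -185.9  104. ] rot [-3.141 -0.     2.985] F [ 0.5 -0.  -0.2] open 0.287
dp [-0.112, -0.379, 0.849] rot [-0.003, -0.0, 0.198]
```

Call:
play_rows(
  dp=[
    [-0.06, -0.2, 0.2],
    [-0.11, -0.38, 0.6],
    [-0.11, -0.38, 0.85],
    [-0.11, -0.38, 0.85],
    [-0.11, -0.38, 0.85],
  ],
  rot=[
    [0, 0, 0.1],
    [0, 0, 0.2],
    [0, 0, 0.2],
    [0, 0, 0.2],
    [0, 0, 0.2],
  ],
)

```text
clock: 4.7
eef_pos: [562.1, -197.7, 69.2]
tcp_rot: [3.141, -0.003, 2.968]
contact_force: [-0.4, -0.3, -0.8]
opening: 0.282
grasp_force: 39.9
```

```bash
python3 -c "
from h import *
import cv2
from rig import optics
go(563,-201.6,30,2.964);w=wrist('w3')
f=optics.grab_frame('top');np.savez('pics/top1.npz',**f)
a=cv2.resize(f['color'][180:280,270:380,::-1],None,fx=4,fy=4,interpolation=cv2.INTER_CUBIC)
b=cv2.imread('pics/w3.png')[:,100:460]
h=np.zeros((420,800,3),np.uint8);h[:400,:440]=a;h[:,440:]=b;cv2.imwrite('pics/c2.png',h)"
```

```text
t 4.7 pos [ 562.1 -197.7   69.2] rot [ 3.141e+00 -3.000e-03  2.968e+00] F [-0.4 -0.3 -0.8] open 0.282
dp [-0.042, -0.094, 0.98] rot [0.006, -0.025, 0.04]
```

View pics/c2.png

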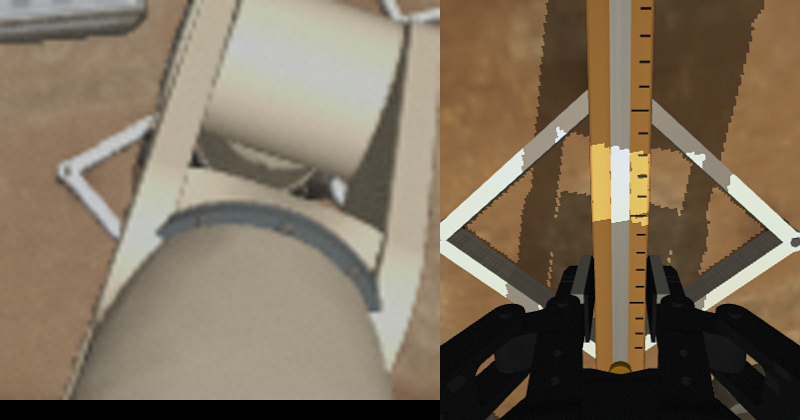

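The picture shows the rule over the frame. The right corner screw is at (795,242), full image (455,242). The outer edges meet at about (616,69), full image (276,69), behind the rule, which spans 588–655 there.

```bash
python3 -c "
from h import *
g=np.load('pics/w3.npz')
print(ray(g,455,242,25),'apex outer',ray(g,276,69,25))
for v,a,b in((2,247,315),(150,252,311),(350,256,306)):
    P,Q=ray(g,a,v,78),ray(g,b,v,78);print(((P+Q)/2).round(1),np.linalg.norm(P-Q))
go(563,-201.6,30,2.964)"
```

```text
[583.81041378 -88.75780063  25.        ] apex outer [ 464.73295299 -182.96081455   25.        ]
[ 448.9 -177.6   78. ] 24.86172133688941
[ 501.7 -186.6   78. ] 24.547728421159853
[ 601.3 -204.1   78. ] 25.57152759002358
t 4.8 pos [ 563.2 -197.9   70.4] rot [3.141 0.    2.969] F [ 0.6  1.2 -1.8] open 0.288
dp [-0.01, -0.092, 1.011] rot [0.001, 0.0, 0.044]
```

Call:
play_rows(
  dp=[
    [-0.01, -0.1, 0.2],
    [-0.01, -0.1, 0.4],
    [-0.01, -0.1, 0.6],
    [-0.01, -0.1, 0.8],
    [-0.01, -0.1, 0.9],
  ],
  rot=[
    [0, 0, 0],
    [0, 0, 0],
    [0, 0, 0],
    [0, 0, 0],
    [0, 0, 0],
  ],
)

```text
clock: 5.22
eef_pos: [562.1, -202.5, 32.5]
tcp_rot: [3.141, -0.002, 2.967]
contact_force: [-0.0, -0.1, -0.4]
opening: 0.292
grasp_force: 39.9
```

Call:
play_rows(
  dp=[
    [0, 0, 0.04],
    [0, 0, 0.08],
    [0, 0, 0.1],
    [0, 0, 0.12],
    [0, 0, 0.12],
  ],
  rot=[
    [0, 0, 0],
    [0, 0, 0],
    [0, 0, 0],
    [0, 0, 0],
    [0, 0, 0],
  ],
)

```text
clock: 5.63
eef_pos: [563.0, -202.9, 29.8]
tcp_rot: [-3.142, 0.0, 2.967]
contact_force: [-1.6, 0.2, 0.7]
opening: 0.291
grasp_force: 40.1
```

Call:
play_rows(
  dp=[
    [0, 0, 0.02],
    [0, 0, 0.03],
    [0, 0, 0.04],
    [0, 0, 0.04],
    [0, 0, 0.04],
  ],
  rot=[
    [0, 0, 0],
    [0, 0, 0],
    [0, 0, 0],
    [0, 0, 0],
    [0, 0, 0],
  ],
)

```text
clock: 6.05
eef_pos: [563.0, -202.9, 29.7]
tcp_rot: [-3.141, 0.001, 2.967]
contact_force: [-6.2, 2.3, 19.9]
opening: 0.286
grasp_force: 42.1
```

Call:
play_rows(
  dp=[
    [0, 0, 0],
    [0, 0, 0],
    [0, 0, 0],
    [0, 0, 0],
    [0, 0, 0],
  ],
  rot=[
    [0, 0, 0],
    [0, 0, 0],
    [0, 0, 0],
    [0, 0, 0],
    [0, 0, 0],
  ],
  fingers=0.6,
)

```text
clock: 6.47
eef_pos: [562.8, -202.8, 27.5]
tcp_rot: [3.142, -0.0, 2.967]
contact_force: [0.3, 0.3, 0.1]
opening: 0.603
grasp_force: 0.0
```

```bash
python3 -c "
from h import *
go(563,-201.6,30,2.964);wrist('w4')"
```

```text
t 6.47 pos [ 562.8 -202.8   27.5] rot [ 3.142 -0.     2.967] F [0.3 0.3 0.1] open 0.603
dp [0.001, 0.031, -0.062] rot [0.0, -0.001, 0.031]
```

View pics/w4.png

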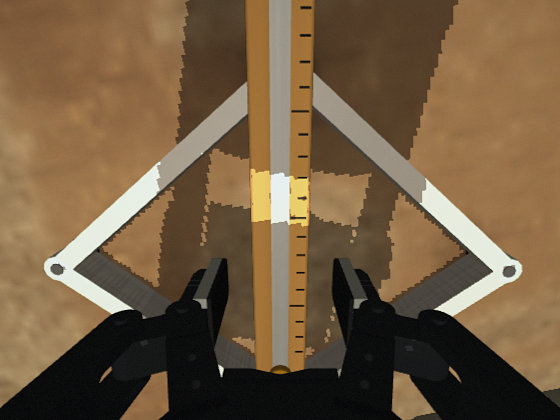

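The wrist view shows the released rule lying on the frame. Its centre line is near x≈281, midway between the side corners at (57,268) and (510,271). I'll check numerically.

```bash
python3 -c "
from h import *
g=np.load('pics/w4.npz')
L,R_=ray(g,57,268,25),ray(g,510,271,25);print(L,R_,(L+R_)/2,np.linalg.norm(L-R_),np.arctan2(*(R_-L)[1::-1]))
P,Q=(ray(g,247,2,37)+ray(g,314,2,37))/2,(ray(g,254.5,340,37)+ray(g,304.5,340,37))/2
u=(Q-P)/np.linalg.norm(Q-P);n=np.array([-u[1],u[0],0]);print(P,Q,np.arctan2(u[1],u[0]))
for c in([658.7,-218.5,25],[467.7,-184.2,25]):print((c-P)@n,(c-P)@u)
"
```

```text
[ 542.39676371 -314.25665478   25.        ] [583.77790419 -87.95735395  25.        ] [ 563.08733395 -201.10700437   25.        ] 230.05167319614816 1.38993431704212
[ 449.85889762 -182.90754278   37.        ] [ 595.37369626 -208.91555195   37.        ] -0.17686351667744046
1.7068785366056018 211.84549941129836
1.8667197156417865 17.790186547162858
```

Short diagonal (194 mm) done: the rule's centre line is within 2 mm of both corners. I'll regrip, lift, and turn onto the long diagonal (230 mm, yaw 1.390).

Call:
play_rows(
  dp=[
    [0, 0, 0],
    [0, 0, 0],
    [0, 0, 0],
    [0, 0, 0],
    [0, 0, 0],
  ],
  rot=[
    [0, 0, 0],
    [0, 0, 0],
    [0, 0, 0],
    [0, 0, 0],
    [0, 0, 0],
  ],
  fingers=0,
  grip_force=40,
)

```text
clock: 6.93
eef_pos: [562.9, -202.9, 27.8]
tcp_rot: [-3.142, 0.0, 2.967]
contact_force: [-0.2, 0.2, 1.3]
opening: 0.291
grasp_force: 39.5
```

Call:
play_rows(
  dp=[
    [0, 0, 0],
    [0, 0, 0],
    [0, 0, -0.3],
    [0, 0, -0.8],
    [0, 0, -1.2],
  ],
  rot=[
    [0, 0, 0],
    [0, 0, 0],
    [0, 0, 0],
    [0, 0, 0],
    [0, 0, 0],
  ],
)

```text
clock: 7.35
eef_pos: [562.5, -202.7, 76.7]
tcp_rot: [3.141, -0.001, 2.967]
contact_force: [0.6, -0.2, -0.9]
opening: 0.289
grasp_force: 39.4
```

```bash
python3 -c "
from h import *
go(563,-201.4,75,1.390)"
```

```text
t 7.35 pos [ 562.5 -202.7   76.7] rot [ 3.141e+00 -1.000e-03  2.967e+00] F [ 0.6 -0.2 -0.9] open 0.289
dp [-0.007, 0.033, 0.042] rot [-0.006, -0.009, 15.062]
```

Call:
play_rows(
  dp=[
    [0, 0, 0],
    [0, 0, 0],
    [0, 0, 0],
    [0, 0, 0],
    [0, 0, 0],
  ],
  rot=[
    [0, 0, 0.8],
    [0, 0, 1.8],
    [0, 0, 2.8],
    [0, 0, 3.8],
    [0, 0, 4.8],
  ],
)

```text
clock: 7.77
eef_pos: [562.8, -202.8, 76.4]
tcp_rot: [3.142, 0.0, 2.46]
contact_force: [1.1, 1.1, -1.2]
opening: 0.288
grasp_force: 39.5
```

Call:
play_rows(
  dp=[
    [0, 0, 0],
    [0, 0, 0],
    [0, 0, 0],
    [0, 0, 0],
    [0, 0, 0],
  ],
  rot=[
    [0, 0, 1],
    [0, 0, 2],
    [0, 0, 3],
    [0, 0, 4],
    [0, 0, 5],
  ],
)

```text
clock: 8.18
eef_pos: [562.8, -202.8, 76.3]
tcp_rot: [3.142, -0.0, 1.936]
contact_force: [0.3, 0.7, -1.2]
opening: 0.291
grasp_force: 39.5
```

Call:
play_rows(
  dp=[
    [0, 0, 0],
    [0, 0, 0],
    [0, 0, 0],
    [0, 0, 0],
    [0, 0, 0],
  ],
  rot=[
    [0, 0, 1],
    [0, 0, 2],
    [0, 0, 3],
    [0, 0, 4],
    [0, 0, 5],
  ],
)

```text
clock: 8.6
eef_pos: [562.8, -202.8, 76.3]
tcp_rot: [3.142, -0.0, 1.412]
contact_force: [0.6, 0.1, -0.5]
opening: 0.286
grasp_force: 39.5
```

```bash
python3 -c "
from h import *
go(563,-201.4,60,1.390)"
```

```text
t 8.6 pos [ 562.8 -202.8   76.3] rot [ 3.142 -0.     1.412] F [ 0.6  0.1 -0.5] open 0.286
dp [0.035, 0.001, 0.408] rot [0.0, -0.001, 0.212]
```

Call:
play_rows(
  dp=[
    [0.03, 0, 0.1],
    [0.03, 0, 0.4],
    [0.03, 0, 0.7],
    [0.03, 0, 0.9],
    [0.03, 0, 1.05],
  ],
  rot=[
    [0, 0, 0.2],
    [0, 0, 0.2],
    [0, 0, 0.2],
    [0, 0, 0.2],
    [0, 0, 0.2],
  ],
)

```text
clock: 9.02
eef_pos: [562.0, -201.3, 31.7]
tcp_rot: [-3.139, -0.0, 1.398]
contact_force: [-0.9, 0.1, -1.2]
opening: 0.29
grasp_force: 39.5
```

```bash
python3 -c "
from h import *
go(563,-201.4,27.5,1.390);wrist('w5')"
```

```text
t 9.02 pos [ 562.  -201.3   31.7] rot [-3.139 -0.     1.398] F [-0.9  0.1 -1.2] open 0.29
dp [0.001, 0.026, 0.106] rot [-0.023, -0.004, 0.077]
```

View pics/w5.png

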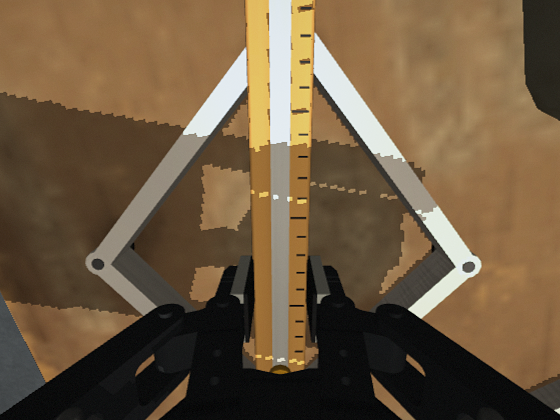

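The rule lies along the long diagonal, centred between the side corners at (98,264) and (469,266). Next I lower it, release, and lift clear.

Call:
play_rows(
  dp=[
    [0, 0.02, 0.03],
    [0, 0.02, 0.06],
    [0, 0.02, 0.09],
    [0, 0.02, 0.1],
    [0, 0.02, 0.1],
  ],
  rot=[
    [0, 0, 0.05],
    [0, 0, 0.05],
    [0, 0, 0.05],
    [0, 0, 0.05],
    [0, 0, 0.05],
  ],
)

```text
clock: 9.48
eef_pos: [564.0, -201.8, 29.9]
tcp_rot: [3.141, 0.0, 1.391]
contact_force: [-0.1, -0.9, -1.0]
opening: 0.292
grasp_force: 39.4
```

Call:
play_rows(
  dp=[
    [0, 0, 0],
    [0, 0, 0],
    [0, 0, 0],
    [0, 0, 0],
    [0, 0, 0],
  ],
  rot=[
    [0, 0, 0],
    [0, 0, 0],
    [0, 0, 0],
    [0, 0, 0],
    [0, 0, 0],
  ],
  fingers=0.65,
)

```text
clock: 9.9
eef_pos: [563.9, -201.8, 29.8]
tcp_rot: [3.141, 0.0, 1.391]
contact_force: [-0.1, 1.1, 0.4]
opening: 0.646
grasp_force: 0.0
```

Call:
play_rows(
  dp=[
    [0, 0, -0.2],
    [0, 0, -0.6],
    [0, 0, -1.2],
    [0, 0, -2.0],
    [0, 0, -2.8],
  ],
  rot=[
    [0, 0, 0],
    [0, 0, 0],
    [0, 0, 0],
    [0, 0, 0],
    [0, 0, 0],
  ],
)

```text
clock: 10.32
eef_pos: [563.2, -201.5, 142.9]
tcp_rot: [-3.14, -0.0, 1.391]
contact_force: [1.4, -0.5, -0.1]
opening: 0.653
grasp_force: 0.0
```

Call:
play_rows(
  dp=[
    [0, 0, -0.2],
    [0, 0, -0.4],
    [0, 0, -0.4],
    [0, 0, -0.4],
    [0, 0, -0.4],
  ],
  rot=[
    [0, 0, 0],
    [0, 0, 0],
    [0, 0, 0],
    [0, 0, 0],
    [0, 0, 0],
  ],
)

```text
clock: 10.73
eef_pos: [562.9, -201.5, 156.3]
tcp_rot: [-3.139, -0.0, 1.391]
contact_force: [0.6, -0.8, 0.6]
opening: 0.649
grasp_force: 0.0
```

```bash
python3 -c "
from h import *
go(563,-201.4,150,1.390);wrist('w6')"
```

```text
t 10.73 pos [ 562.9 -201.5  156.3] rot [-3.139 -0.     1.391] F [ 0.6 -0.8  0.6] open 0.649
dp [0.002, 0.003, 0.158] rot [-0.022, -0.004, 0.012]
```

View pics/w6.png

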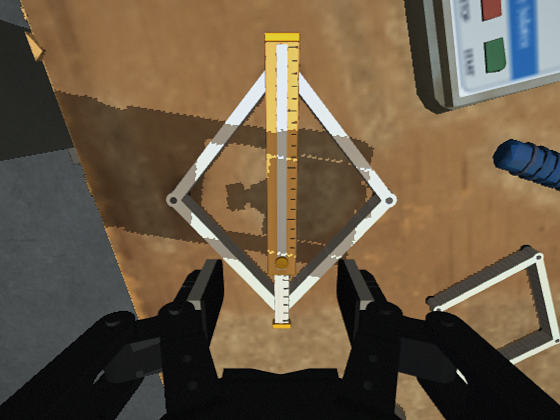

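The released rule runs from (282,36) to its tongue tip at (282,326). It overlaps both long-diagonal corners, whose outer apexes are at about (282,51) and (282,308), and it sits midway between the side corners at (174,200) and (390,200).

```bash
python3 -c "
from rig import r
print(r.sign_off())"
```

```text
the job is handed in; nothing more can be done
None
```

The frame is not square: I laid the rule along the shorter diagonal (about 194 mm) first, and it now lies released along the longer one (about 230 mm), over both corners; the job is handed in.

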